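Park the desk things on their matching mats

ROBOT

A 6-joint arm with a two-finger parallel gripper is mounted at the origin on the work surface. World frame = base frame: x ahead of the robot, y to its left, z up, the work surface at z = 0. Lengths are in m, angles in rad, forces in N, time in s.
With the tool pointing down it reaches from about 0.35 to 0.85 m from the base axis. Payload 8.1 kg.
Tool frame: the origin (TCP) lies between the finger pads; the fingertips stand 25 mm ahead of it and the grasp point (between the pads) lies 6 mm ahead of it; z points along the fingers, y is the line along which they close (so a half turn about z gives the same grasp; the last joint's range is limited). The gripper opens to 85 mm and grips with 20 to 120 N. Pads are 22 mm wide; open, the fingers measure 114 mm over their backs; the gripper's body (76 mm by 85 mm) begins 54 mm behind the grasp point. The pads swing forward as they close: fully open they stand 13 mm farther back than shut.
Start: joints at [-1.269, 0.13, 1.488, -0, 1.523, -0.085], TCP at [0.226, -0.556, 0.218] pointing down, gripper open.
Joint ranges: [-2.96, 2.96], [-0.89, 2.26], [0.02, 2.5], [-1.34, 4.48], [0, 2.73], [-2.66, 2.66]. Speed limits (rad/s): [2.39, 2.39, 2.79, 3.14, 3.14, 3.14].

INTERFACE

Orientations are given as a rotation vector (axis times angle).
In Python, from cell import observe, get_image, sign_off gives the robot as it stands.
- The arm moves only by the tool play_rows, never from a script. Its argument "series" is a list of rows, each an object with "dr": the turn, a rotation vector about the tool's x, y, z in degrees, a list of three; "xyz": the shift along the tool's x, y, z in m, a list of three; "grip": the opening, from 0 (shut) to 1 (fully open). In form: [{"dr": [wx, wy, wz], "xyz": [x, y, z], "grip": grip}, ...]. A call has 1 to 20 rows; each row shifts and turns the commanded pose from where the row before left it, along the tool's axes as they then stand; what a row does not reach is not made up. A row lasts 1/12 s, in which the tool goes at most 41.7 mm and 7.16 degrees, less where a joint would pass 70% of its speed; a pose out of reach is approached as far as the arm can. A call is refused whole if a number of a shift passes 0.0417 or a number of a turn 7.16, either way. A call with a gripper value outside its range is refused whole. The fingers move at their own pace and stop on an object; "newtons" is the grip in N (left out, the last holds). Time passes only in rows, so rows that do not move let the fingers close. It gives the time, the measured TCP pose, the force, the opening and the grip force at its end, in the units of the state.
- observe(): the state, without advancing time (a new reading comes with each control period).
- get_image(name): name is "side" or "top" or "wrist"; returns a dict with "image" (400x640x3 uint8, red, green, blue), "depth" (400x640 float32, m along the optical axis (not along the pixel's ray), 0 where there is no reading), "fx", "fy", "cx", "cy" (pixels), "dist" ([k1, k2, p1, p2, k3] as OpenCV has them; the pictures are not rectified), "xyz" and "rotation" of the camera in the world; the wrist camera has in their place "tool_from_camera" (4x4, takes a point from camera to tool coordinates, whose origin is the TCP and whose axes are the flange's). Camera axes: x right, y up, looking along -z (the intrinsics and any distortion apply to the point x, -y, -z); pixel columns grow to the right and rows downward; lengths in m; the calibration is good to about 2 mm. A picture is of the moment at which its call begins: read the wrist's pose just before it.
- sign_off(): hands the job in; it is judged then, once.
The state is a dict: "time_s": time; "joints": joint angles; "joint_vel": joint speeds; "tau": joint torques, N m; "tcp_pos": TCP position; "ee_rot": TCP orientation; "ft_force": force on the tool from outside, world axes, zero at the start; "moment": the same for the moment, N m; "width": opening from 0.0 (shut) to 1.0 (fully open); "grip_force": force on a finger pad.
Only numpy, scipy, OpenCV 4.12 (cv2) and the standard library are available. Lean on these libraries where they do the work, as an engineer would, in place of code of your own. Each camera call takes 0.05 s, during which the arm holds its last target. There are 200 camera calls.

TASK

Tidy the desk after typing: put the stapler, the glass paperweight and the square clip tin each on the grey felt mat whose outline matches it, and the eraser block in the shallow aluminium tray. Each should end up standing upright, centred in its place and lined up with its sides (either way round will do), set down rather than dropped; leave the mug of pencils where it stands.

Things in the scene. Friction and masses are not known exactly. Their poses are not given: they have to be found in the camera images.
- stapler: Small steel desk stapler, loose, standing upright on its base: 120 long (its x axis) x 28 wide (y) x 45 high, about 240 g. Its arm is one rigid piece with the base in this task; the flat sides at mid-length can be gripped across the width from 23 mm to 43 mm above its underside (base plate 0 to 8 mm is equally wide; open gap between them towards the nose). Origin: centre of its underside, z up. 
- paperweight: Round domed paperweight of dark green glass, loose: diameter 62, height 44, upright sides between 3 and 27 mm above its underside, domed above, about 240 g. Origin: centre of its underside, z up. 
- clip_tin: Closed square aluminium paper-clip tin, loose: 56 x 56 (x, y along its sides) x 32 high, about 110 g; it is one rigid piece, lid shut. Origin: centre of its underside, z up. 
- eraser: White eraser block with a brown card sleeve round it, loose: 60 long (x axis) x 24 wide (y) x 24 high, about 40 g. Origin: centre of its underside, z up. 
- long_mat: Long oblong grey felt mat stuck to the desk (fixed, hard): 146 long (x axis) x 54 wide (y) x 4 thick. Its outline matches the stapler. Origin: centre of its underside on the desk; top 4 mm above.
- round_mat: Round grey felt mat stuck to the desk (fixed, hard): diameter 90, 4 thick. Its outline matches the paperweight. Origin: centre of its underside on the desk; top 4 mm above.
- square_mat: Square grey felt mat stuck to the desk (fixed, hard): 84 x 84 (x, y along its sides) x 4 thick. Its outline matches the clip tin. Origin: centre of its underside on the desk; top 4 mm above.
- eraser_tray: Shallow open aluminium tray fixed to the desk: outside 96 long (x axis) x 60 wide (y), rim 7 high, walls 2, floor 2 thick (inside 92 x 56). It is the eraser's place. Origin: centre of its underside on the desk; inner floor 2 mm above.
- mug: White ceramic mug with pencils, loose, a bystander: diameter 80, wall 95 high, handle reaching 67 mm from the axis along its +y, pencils up to 180 mm above the desk. (Not listed: a fixed grey typewriter, 300 mm high at its open lid, stands at the robot's left, beyond y = 0.46 m, and a low stack of paper beyond x = 0.8 m.) Origin: centre of its underside, z up. 
Mind the look-alikes: they are no part of the job. Several things have the shape of the eraser; the one meant has the colours described above.

How it is judged:
At the end, for the whole second after the job is handed in: Stapler on long mat, paperweight on round mat, tin on square mat, eraser in tray: each within 15 mm of the centre, resting on the surface (3 mm), upright within 0.1 rad, slower than 0.02 m/s; stapler, eraser and tin within 0.26 rad of the sides of their place; all released (horizontal distance between stapler and long_mat below 0.015 m and z of stapler in the frame of long_mat between 0.001 and 0.007 m and angle between each of stapler, paperweight, clip_tin, eraser's own z axis and vertical below 0.1 rad and linear speed of each of stapler, paperweight, clip_tin, eraser below 0.02 m/s and angle between the x axis of stapler and the x axis of long_mat, either way round below 0.26 rad and horizontal distance between paperweight and round_mat below 0.015 m and z of paperweight in the frame of round_mat between 0.001 and 0.007 m and horizontal distance between clip_tin and square_mat below 0.015 m and z of clip_tin in the frame of square_mat between 0.001 and 0.007 m and (angle between the x axis of clip_tin and the x axis of square_mat, either way round below 0.26 rad or angle between the x axis of clip_tin and the y axis of square_mat, either way round below 0.26 rad) and horizontal distance between eraser and eraser_tray below 0.015 m and z of eraser in the frame of eraser_tray between -0.001 and 0.005 m and angle between the x axis of eraser and the x axis of eraser_tray, either way round below 0.26 rad); the robot touches nothing.
It fails at once if one of the four things is dropped or thrown (moves faster than 0.6 m/s while the fingers do not hold it) ((contact force between the fingers and stapler below 0.01 N and linear speed of stapler above 0.6 m/s) or (contact force between the fingers and paperweight below 0.01 N and linear speed of paperweight above 0.6 m/s) or (contact force between the fingers and clip_tin below 0.01 N and linear speed of clip_tin above 0.6 m/s) or (contact force between the fingers and eraser below 0.01 N and linear speed of eraser above 0.6 m/s)).
It fails at once if the pencil mug is shifted by more than 20 mm or tipped (distance of mug from where it was at the start of the episode above 0.02 m or angle between mug's own z axis and vertical above 0.2 rad).
It also fails if it takes over 112 s, if anything falls off the work surface, if the arm or the gripper's body presses on something with over 40 N, if the wrist force passes 120 N, or if a joint passes its speed limit or range.

## Working session

There is one attempt and no reset: what is moved stays moved. The work goes in short steps, Python scripts to look and compute and a tool call to move; the robot and the scene stay as the last step left them, time stands still between calls to the robot, and variables do not carry over. Pictures are saved under pics/ and viewed, at most 14 in all, crops included, and the job is handed in when it is done.

Besides the shell and the picture viewer there is one more tool, called after ">>>" as name([rows], argument=value, ...), one row to a line, values as JSON. play_rows: Moves the arm, as the interface text tells. Its arguments: {"type":"object","properties":{"series":{"type":"array"},"newtons":{"type":"number"}},"required":["series"]}

```bash
mkdir -p pics; ls
python3 - <<'E'
from cell import observe,get_image
import cv2,numpy as np
print(observe())
for n in ("top","side"):
    d=get_image(n); cv2.imwrite(f"pics/{n}0.png",d["image"][:,:,::-1]); np.savez(f"{n}0.npz",**d)
    print(n,d["fx"],d["fy"],d["cx"],d["cy"],d["dist"],d["xyz"],d["rotation"])
E
```

```text
pics
{'time_s': 0.0, 'joints': array([-1.26939227e+00,  1.31143898e-01,  1.48928346e+00,  3.95094349e-06,
        1.52303212e+00, -8.53834419e-02]), 'joint_vel': array([ 0.00031894,  0.00088506, -0.00112069,  0.0022617 ,  0.00109405,
        0.00152114]), 'tau': array([-1.41755936e-03, -5.69393528e+01, -5.00554347e+01, -2.27512505e-04,
        1.48650329e-02,  3.48038918e-05]), 'tcp_pos': array([ 0.22618609, -0.55510198,  0.21745249]), 'ee_rot': array([-3.08120424e+00, -6.03427120e-01,  3.09768361e-04]), 'ft_force': array([ 0.04559886, -0.01591322, -0.51976251]), 'moment': array([-0.01147137,  0.01047739, -0.03984963]), 'grip_force': 0.0, 'width': 0.9994367455243044}
top 505.87319549202186 505.87319549202186 321.52071146788796 193.7868544735045 [0.03443931 0.         0.         0.         0.        ] [ 0.38318291 -0.07449228  1.30726806] [ 0.05127814 -0.06190535 -1.55133063]
side 470.0125672935487 470.0125672935487 319.69417441864346 200.38756280705923 [-0.00287047  0.          0.          0.          0.        ] [0.09158915 0.92538862 0.70291709] [ 0.265129  -1.3662671 -2.4369697]
```

View pics/top0.png

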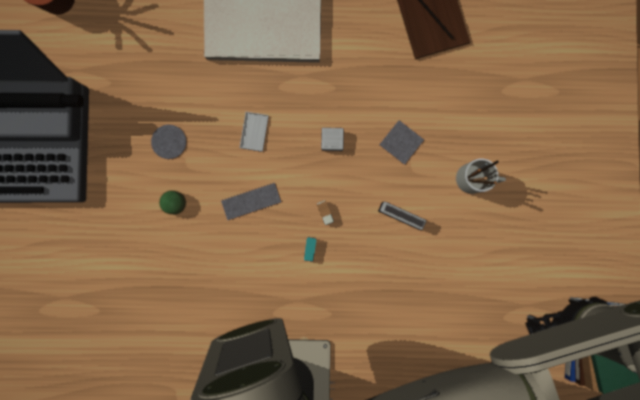

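View pics/side0.png

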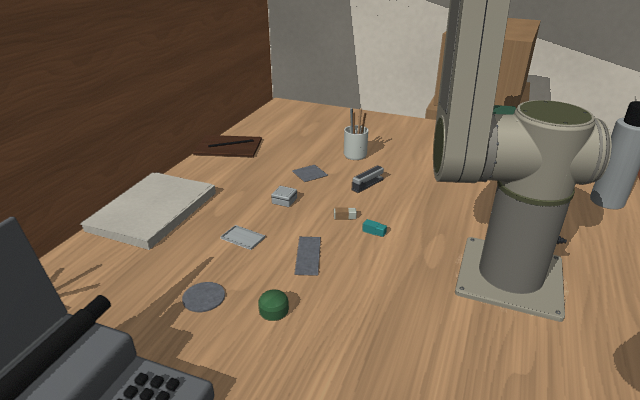

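Top view: round mat (169,141), tray (255,132), tin (333,139), square mat (402,142), mug (478,176), long mat (251,201), stapler (403,214), paperweight (173,202). Things that could be taken for the eraser: the brown and white block (325,213) and the teal block (310,249). Others may be hidden by the arm. By the description I choose (325,213) and will check it in a crop.

```bash
cat > h.py <<'E'
import cv2,numpy as np
from scipy.spatial.transform import Rotation as R
def world(d,T=None):
    """per-pixel world points (400x640x3); T: world_from_camera for the wrist"""
    K=np.array([[d["fx"],0,d["cx"]],[0,d["fy"],d["cy"]],[0,0,1.]],float)
    v,u=np.mgrid[:400,:640]
    n=cv2.undistortPoints(np.stack([u,v],-1).reshape(-1,1,2).astype(float),K,np.array(d["dist"],float)).reshape(400,640,2)
    z=np.array(d["depth"],float)
    p=np.stack([n[...,0]*z,-n[...,1]*z,-z],-1)
    if T is None:
        T=np.eye(4);T[:3,:3]=R.from_rotvec(d["rotation"]).as_matrix();T[:3,3]=d["xyz"]
    return p@T[:3,:3].T+T[:3,3]
def rect(xy):
    """centre, long, short, yaw of the long side (deg)"""
    (cx,cy),(w,h),a=cv2.minAreaRect((np.asarray(xy)*1000).astype(np.float32))
    if w<h: w,h,a=h,w,a+90
    return f"c=({cx:.1f},{cy:.1f}) {w:.1f}x{h:.1f} yaw={(a+90)%180-90:.1f}"
E
python3 - <<'E'
from h import *
d=np.load("top0.npz"); W=world(d); im=d["image"]
hsv=cv2.cvtColor(im,cv2.COLOR_RGB2HSV)
print("desk z",[round(W[r,c,2],4) for r,c in((300,150),(170,300),(240,450),(100,400))], W[100,400])
box=dict(round_mat=(145,118,193,165),tray=(236,107,275,158),tin=(314,120,352,158),square_mat=(375,117,428,168),mug=(450,150,505,200),long_mat=(215,178,288,224),stapler=(370,193,442,235),paperweight=(155,184,192,220),eraser=(312,196,340,227),teal=(298,232,325,266))
for n,(a,b,c,e) in box.items():
    w=W[b:e,a:c].reshape(-1,3); s=hsv[b:e,a:c].reshape(-1,3); z=w[:,2]
    zt=np.percentile(z,98)
    if "mat" in n: m=s[:,1]<70
    elif n=="tray": m=(s[:,1]<70)&(s[:,2]>90)
    else: m=z>max(.008,zt-.008)
    m2=z>.010
    print(n,"ztop %.4f"%zt,m.sum(),rect(w[m][:,:2]),"mean",w[m][:,:2].mean(0).round(4),"|all>10mm",rect(w[m2][:,:2]) if m2.sum()>5 else "")
m=(W[...,2]>.012)&(W[...,2]<.2)
cv2.imwrite("pics/crop1.png",cv2.resize(im[90:280,130:520,::-1],None,fx=2,fy=2,interpolation=cv2.INTER_CUBIC))
E
```

```text
desk z [np.float64(1.3073), np.float64(0.0009), np.float64(0.0061), np.float64(-0.0031)] [ 0.72928737 -0.28432537 -0.00309308]
round_mat ztop 0.0085 929 c=(519.7,134.3) 494.4x87.0 yaw=64.6 mean [0.6052 0.3149] |all>10mm c=(491.3,140.3) 477.1x60.5 yaw=56.0
tray ztop 0.0086 878 c=(524.7,44.6) 356.6x98.4 yaw=24.6 mean [0.6361 0.0959] |all>10mm c=(524.3,44.2) 357.1x92.0 yaw=25.6
tin ztop 0.0365 426 c=(514.1,-100.2) 264.4x55.0 yaw=-3.5 mean [ 0.6151 -0.106 ] |all>10mm c=(515.1,-104.1) 265.0x56.3 yaw=-1.3
square_mat ztop 0.0090 998 c=(507.3,-206.5) 356.7x83.4 yaw=-36.5 mean [ 0.6159 -0.2866] |all>10mm c=(502.4,-207.0) 348.7x73.5 yaw=-36.1
mug ztop 0.1553 80 c=(468.2,-278.0) 438.1x51.6 yaw=-74.1 mean [ 0.5095 -0.4148] |all>10mm c=(480.8,-294.4) 474.7x78.6 yaw=-75.5
long_mat ztop 0.0085 1140 c=(449.6,46.0) 253.9x106.1 yaw=83.8 mean [0.4554 0.0986] |all>10mm c=(453.4,26.5) 229.9x87.5 yaw=76.0
stapler ztop 0.0484 469 c=(422.2,-207.2) 268.5x67.0 yaw=-87.6 mean [ 0.4244 -0.281 ] |all>10mm c=(421.4,-219.6) 295.8x74.7 yaw=-85.0
paperweight ztop 0.0454 291 c=(428.0,122.6) 402.3x51.9 yaw=82.9 mean [0.4469 0.2866] |all>10mm c=(432.6,125.3) 407.2x59.4 yaw=84.4
eraser ztop 0.0283 218 c=(422.4,-92.2) 76.6x39.2 yaw=2.8 mean [ 0.4305 -0.091 ] |all>10mm c=(422.4,-92.4) 76.6x39.5 yaw=2.8
teal ztop 0.0279 222 c=(346.3,-56.2) 78.4x25.1 yaw=-8.7 mean [ 0.3373 -0.0551] |all>10mm c=(346.3,-56.2) 78.4x25.1 yaw=-8.7
```

View pics/crop1.png

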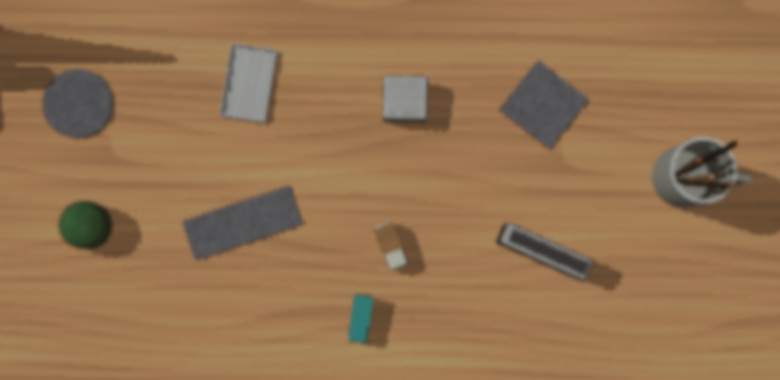

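The crop shows the brown-sleeved white block at crop (391,246), which is the eraser, and the teal one at (361,318), which is a decoy. Next I'll drop the depth outliers and use rays onto planes of known height.

```bash
cat >> h.py <<'E'
def plane(W,o,z):
    """points where the rays from o through W reach height z"""
    t=(z-o[2])/(W[...,2]-o[2]); return o+(W-o)*t[...,None]
def biggest(m):
    n,l,s,_=cv2.connectedComponentsWithStats(m.astype(np.uint8),connectivity=4)
    return l==1+np.argmax(s[1:,4])
E
python3 - <<'E'
from h import *
d=dict(np.load("top0.npz")); Z=d["depth"]; ok=Z>.3; im=d["image"]; W=world(d)
d1=dict(d); d1["depth"]=np.ones((400,640)); Wr=world(d1); o=np.array(d["xyz"])
hsv=cv2.cvtColor(cv2.GaussianBlur(im,(3,3),0),cv2.COLOR_RGB2HSV)
box=dict(round_mat=(145,118,193,165),tray=(236,107,275,158),tin=(314,120,352,158),square_mat=(375,117,428,168),long_mat=(215,178,288,224),mug=(450,150,505,205),stapler=(370,193,442,235),paperweight=(155,184,192,220),eraser=(312,196,340,230),teal=(298,232,325,266))
H=dict(round_mat=.004,square_mat=.004,long_mat=.004,tray=.007,tin=.032,stapler=.045,paperweight=.027,eraser=.024,teal=.024,mug=.09)
for n,(a,b,c,e) in box.items():
    k=np.s_[b:e,a:c]; z=np.where(ok[k],W[k][...,2],0); s=hsv[k].astype(int)
    if "mat" in n: m=(s[...,1]<75)
    elif n=="tray": m=(s[...,1]<75)&(s[...,2]>70)
    else: m=z>H[n]-(.007 if n!="paperweight" else .010)
    m=biggest(m); P=plane(Wr[k],o,H[n])[m][:,:2]; D=W[k][m&ok[k]]
    print(n,m.sum(),"plane",rect(P),"mean",(P.mean(0)*1000).round(1),"| depth",rect(D[:,:2]),"zmed %.4f"%np.median(D[:,2]))
E
```

```text
round_mat 934 plane c=(605.7,317.2) 87.2x86.4 yaw=-87.9 mean [606.1 316.6] | depth c=(606.2,317.0) 88.7x87.5 yaw=-89.3 zmed 0.0039
tray 890 plane c=(636.8,96.2) 97.8x62.1 yaw=-7.9 mean [636.7  96.2] | depth c=(637.6,97.3) 98.4x62.9 yaw=-7.8 zmed 0.0025
tin 467 plane c=(617.5,-106.3) 56.5x55.4 yaw=-2.3 mean [ 617.8 -106.6] | depth c=(617.9,-106.3) 56.5x55.2 yaw=-3.5 zmed 0.0326
square_mat 1005 plane c=(617.1,-287.6) 83.6x82.7 yaw=52.5 mean [ 617.  -287.5] | depth c=(617.2,-287.8) 84.0x83.3 yaw=52.0 zmed 0.0043
long_mat 1150 plane c=(455.3,99.5) 144.4x52.4 yaw=-70.3 mean [455.4  99.7] | depth c=(455.7,99.6) 144.5x52.4 yaw=-70.3 zmed 0.0040
mug 393 plane c=(524.5,-465.2) 84.2x78.0 yaw=89.7 mean [ 529.2 -469.8] | depth c=(524.2,-464.7) 81.3x77.2 yaw=-88.5 zmed 0.0964
stapler 500 plane c=(425.4,-285.7) 114.6x28.0 yaw=66.5 mean [ 425.4 -285.9] | depth c=(425.8,-286.2) 115.5x28.2 yaw=66.6 zmed 0.0441
paperweight 503 plane c=(449.3,295.5) 62.9x58.1 yaw=-88.9 mean [448.7 295.5] | depth c=(449.0,295.7) 61.5x58.8 yaw=-84.6 zmed 0.0385
eraser 227 plane c=(430.3,-91.4) 59.3x24.5 yaw=22.9 mean [430.2 -91.4] | depth c=(430.3,-91.4) 59.4x24.3 yaw=23.4 zmed 0.0247
teal 227 plane c=(337.1,-54.9) 59.2x24.3 yaw=-7.0 mean [337.1 -54.9] | depth c=(337.0,-54.9) 59.3x24.3 yaw=-7.0 zmed 0.0243
```

```bash
cat >> h.py <<'E'
def leg(p,q):
    """from (x,y,z mm,yaw deg) to the same: turn about tool z first, then tool-axis shift"""
    t=np.radians(q[3]); d=np.subtract(q[:3],p[:3]); c,s=np.cos(t),np.sin(t)
    return f"turn {-(q[3]-p[3]):.1f}  shift x {c*d[0]+s*d[1]:.1f} y {s*d[0]-c*d[1]:.1f} z {-d[2]:.1f}"
def now():
    from cell import observe
    o=observe(); M=R.from_rotvec(o["ee_rot"]).as_matrix()
    return [*np.array(o["tcp_pos"])*1000,np.degrees(np.arctan2(M[1,0],M[0,0]))]
E
python3 - <<'E'
from h import *
P=[("stapler",(425.5,-286,120,66.5)),("longmat",(455.4,99.6,120,109.7)),("pw",(449,295.5,120,110)),("roundmat",(606,317,120,110)),("eraser",(430.3,-91.4,120,23)),("tray",(636.8,96.5,120,-7.9)),("tin",(617.6,-106.4,120,87.3)),("sqmat",(617,-287.6,120,52.4))]
p=now(); print(np.round(p,1))
for n,q in P: print(n,leg(p,q)); p=q
E
```

```text
[ 226.2 -555.1  217.5   22.2]
stapler turn -44.3  shift x 326.3 y 75.4 z 97.5
longmat turn -43.2  shift x 353.0 y 158.1 z -0.0
pw turn -0.3  shift x 186.3 y 61.0 z -0.0
roundmat turn 0.0  shift x -33.5 y 154.9 z -0.0
eraser turn 87.0  shift x -321.3 y 307.3 z -0.0
tray turn 30.9  shift x 178.7 y -214.5 z -0.0
tin turn -95.2  shift x -203.6 y -9.6 z -0.0
sqmat turn 34.9  shift x -143.9 y 110.1 z -0.0
```

>>> play_rows([
  {"dr": [0, 0, -6.33], "xyz": [0, 0, 0], "grip": 1},
  {"dr": [0, 0, -6.33], "xyz": [0, 0, 0], "grip": 1},
  {"dr": [0, 0, -6.33], "xyz": [0, 0, 0], "grip": 1},
  {"dr": [0, 0, -6.33], "xyz": [0, 0, 0], "grip": 1},
  {"dr": [0, 0, -6.33], "xyz": [0, 0, 0], "grip": 1},
  {"dr": [0, 0, -6.33], "xyz": [0, 0, 0], "grip": 1},
  {"dr": [0, 0, -6.33], "xyz": [0, 0, 0], "grip": 1},
  {"dr": [0, 0, 0], "xyz": [0.0272, 0.0063, 0.008], "grip": 1},
  {"dr": [0, 0, 0], "xyz": [0.0272, 0.0063, 0.008], "grip": 1},
  {"dr": [0, 0, 0], "xyz": [0.0272, 0.0063, 0.008], "grip": 1},
  {"dr": [0, 0, 0], "xyz": [0.0272, 0.0063, 0.008], "grip": 1},
  {"dr": [0, 0, 0], "xyz": [0.0272, 0.0063, 0.008], "grip": 1},
  {"dr": [0, 0, 0], "xyz": [0.0272, 0.0063, 0.008], "grip": 1},
  {"dr": [0, 0, 0], "xyz": [0.0272, 0.0063, 0.008], "grip": 1},
  {"dr": [0, 0, 0], "xyz": [0.0272, 0.0063, 0.008], "grip": 1},
  {"dr": [0, 0, 0], "xyz": [0.0272, 0.0063, 0.008], "grip": 1},
  {"dr": [0, 0, 0], "xyz": [0.0272, 0.0063, 0.008], "grip": 1},
  {"dr": [0, 0, 0], "xyz": [0.0272, 0.0063, 0.008], "grip": 1},
  {"dr": [0, 0, 0], "xyz": [0.0272, 0.0063, 0.008], "grip": 1},
], newtons=40)

```text
time_s: 1.68
tcp_pos: [0.4263, -0.2852, 0.1218]
ee_rot: [-2.627, -1.721, 0.0]
ft_force: [0.2, 0.1, -0.4]
width: 0.999
grip_force: 0.0
```

```bash
cat >> h.py <<'E'
def wrist(name=None):
    from cell import observe,get_image
    o=observe(); d=get_image("wrist"); T=np.eye(4); T[:3,:3]=R.from_rotvec(o["ee_rot"]).as_matrix(); T[:3,3]=o["tcp_pos"]
    if name: cv2.imwrite(f"pics/{name}.png",d["image"][:,:,::-1])
    return world(d,T@np.array(d["tool_from_camera"])),d["depth"]>.02,d["image"]
E
python3 - <<'E'
from h import *
p=now(); print(np.round(p,1),leg(p,(425.5,-286,44,66.5)))
W,ok,im=wrist("w1")
near=ok&(np.hypot(W[...,0]-.4255,W[...,1]+.286)<.085)
for lo,hi in((.001,.006),(.006,.02),(.023,.04),(.040,.05)):
    m=biggest(near&(W[...,2]>lo+.001)&(W[...,2]<hi)); print(lo,hi,m.sum(),rect(W[m][:,:2]))
E
```

```text
[ 426.3 -285.2  121.8   66.5] turn -0.0  shift x -1.1 y -0.4 z 77.8
0.001 0.006 6 c=(451.5,-229.6) 3.8x0.0 yaw=-23.3
0.006 0.02 11 c=(448.8,-229.2) 7.6x0.0 yaw=-23.7
0.023 0.04 111 c=(446.9,-230.9) 27.7x4.2 yaw=-23.6
0.04 0.05 5713 c=(424.3,-283.0) 114.7x27.3 yaw=66.4
```

View pics/w1.png

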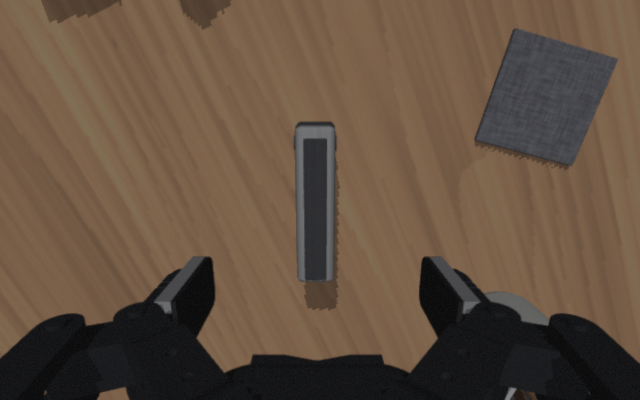

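The wrist view shows the stapler at (316,203), lined up with the tool and midway between the fingers. Its measured centre agrees with the top view within 3 mm, so I go down and grip.

>>> play_rows([
  {"dr": [0, 0, 0], "xyz": [0, -0.001, 0.013], "grip": 1},
  {"dr": [0, 0, 0], "xyz": [0, 0, 0.013], "grip": 1},
  {"dr": [0, 0, 0], "xyz": [0, 0, 0.013], "grip": 1},
  {"dr": [0, 0, 0], "xyz": [0, 0, 0.013], "grip": 1},
  {"dr": [0, 0, 0], "xyz": [0, 0, 0.013], "grip": 1},
  {"dr": [0, 0, 0], "xyz": [0, 0, 0.013], "grip": 1},
  {"dr": [0, 0, 0], "xyz": [0, 0, 0], "grip": 0.7},
  {"dr": [0, 0, 0], "xyz": [0, 0, 0], "grip": 0.5},
  {"dr": [0, 0, 0], "xyz": [0, 0, 0], "grip": 0.4},
  {"dr": [0, 0, 0], "xyz": [0, 0, 0], "grip": 0.3},
  {"dr": [0, 0, 0], "xyz": [0, 0, 0], "grip": 0.2},
  {"dr": [0, 0, 0], "xyz": [0, 0, 0], "grip": 0.1},
  {"dr": [0, 0, 0], "xyz": [0, 0, 0], "grip": 0},
  {"dr": [0, 0, 0], "xyz": [0, 0, 0], "grip": 0},
  {"dr": [0, 0, 0], "xyz": [0, 0, 0], "grip": 0},
  {"dr": [0, 0, 0], "xyz": [0, 0, 0], "grip": 0},
])

```text
time_s: 3.07
tcp_pos: [0.4251, -0.2862, 0.0446]
ee_rot: [2.628, 1.722, 0.0]
ft_force: [-0.0, 0.5, -0.3]
width: 0.002
grip_force: 0.0
```

Run:
```python
from h import *
from cell import get_image
W,ok,im=wrist("w2")
print(now())
d=get_image("side"); cv2.imwrite("pics/s2.png",cv2.resize(d["image"][120:260,250:450,::-1],None,fx=3,fy=3))
a=np.vstack([cv2.imread("pics/w2.png"),cv2.resize(cv2.imread("pics/s2.png"),(640,448))]); cv2.imwrite("pics/c2.png",cv2.resize(a,None,fx=.7,fy=.7))
```

```text
[np.float64(425.01536265840855), np.float64(-286.16070271417277), np.float64(44.492889610873526), np.float64(66.47083895345943)]
```

View pics/c2.png

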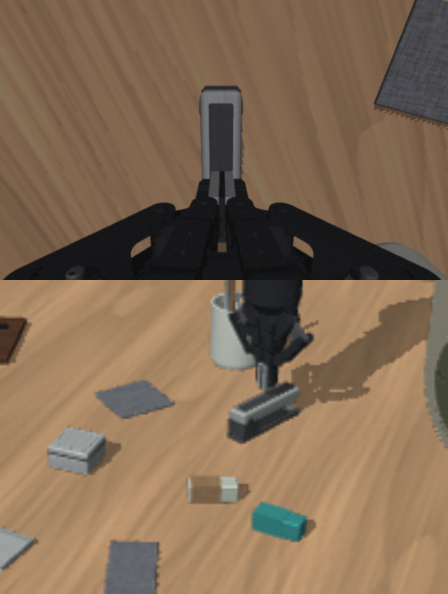

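The wrist view shows the fingers shut at the near end of the stapler (220,190). In the side view they look above or beside its top (268,385). I'll measure the real finger position with the side depth.

Run:
```python
from h import *
from cell import get_image,observe
d=get_image("side"); W=world(d); ok=d["depth"]>.3; im=d["image"]
# points near nominal TCP
m=ok&(np.hypot(W[...,0]-.425,W[...,1]+.286)<.075)&(W[...,2]>.01)&(W[...,2]<.16)
for z in np.arange(.01,.16,.01):
    k=m&(W[...,2]>=z)&(W[...,2]<z+.01)
    if k.sum(): p=W[k]; print(f"{z:.2f}",k.sum(),"x",np.percentile(p[:,0],[5,50,95]).round(3),"y",np.percentile(p[:,1],[5,50,95]).round(3),"rgb",im[k].mean(0).round())
v,u=np.nonzero(m); print(u.min(),u.max(),v.min(),v.max())
cv2.imwrite("pics/s3.png",cv2.resize(im[130:200,320:420,::-1],None,fx=7,fy=7,interpolation=cv2.INTER_NEAREST))
print(observe()["ft_force"])
```

```text
0.01 42 x [0.423 0.434 0.456] y [-0.254 -0.232 -0.226] rgb [49. 50. 52.]
0.02 77 x [0.394 0.425 0.455] y [-0.321 -0.247 -0.226] rgb [70. 71. 72.]
0.03 121 x [0.394 0.421 0.454] y [-0.324 -0.262 -0.227] rgb [110. 112. 111.]
0.04 126 x [0.4   0.424 0.446] y [-0.324 -0.278 -0.235] rgb [79. 81. 82.]
0.05 7 x [0.419 0.422 0.431] y [-0.281 -0.273 -0.273] rgb [98. 95. 91.]
0.06 27 x [0.412 0.422 0.436] y [-0.284 -0.276 -0.27 ] rgb [72. 73. 72.]
0.07 27 x [0.41  0.423 0.438] y [-0.283 -0.277 -0.269] rgb [65. 66. 66.]
0.08 32 x [0.411 0.422 0.438] y [-0.282 -0.276 -0.27 ] rgb [64. 66. 67.]
0.09 28 x [0.412 0.426 0.442] y [-0.282 -0.275 -0.27 ] rgb [55. 56. 57.]
0.10 67 x [0.395 0.422 0.456] y [-0.289 -0.276 -0.262] rgb [40. 40. 41.]
0.11 68 x [0.392 0.425 0.463] y [-0.292 -0.277 -0.259] rgb [39. 40. 41.]
0.12 90 x [0.385 0.425 0.469] y [-0.294 -0.273 -0.255] rgb [36. 37. 39.]
0.13 92 x [0.374 0.425 0.473] y [-0.298 -0.27  -0.252] rgb [35. 36. 38.]
0.14 127 x [0.368 0.415 0.476] y [-0.3   -0.268 -0.25 ] rgb [43. 44. 46.]
0.15 100 x [0.378 0.414 0.463] y [-0.293 -0.266 -0.259] rgb [44. 46. 48.]
352 389 133 188
[-0.13840481  0.71211668 -0.05783927]
```

View pics/s3.png

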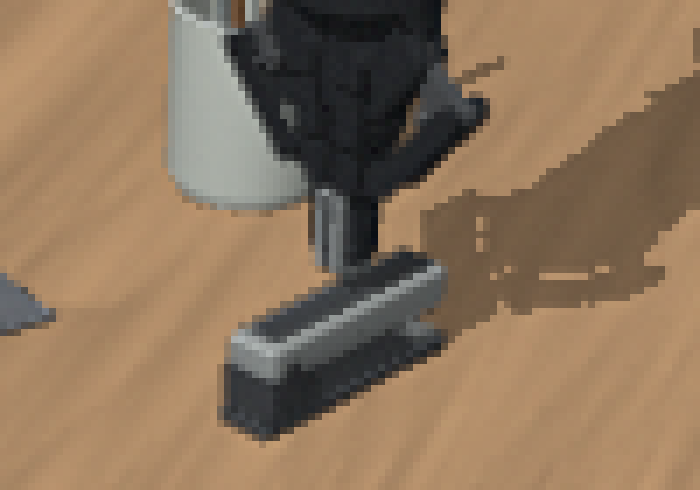

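The side view shows the stapler standing untouched and the shut fingertips above it (crop (335,270)). The depth puts the tips at z ≈ 0.055, about 35 mm higher than the stated geometry gives. I'll open, go down to a height that is safe either way, close and measure the tips again.

>>> play_rows([
  {"dr": [0, 0, 0], "xyz": [0, 0, -0.01], "grip": 1},
  {"dr": [0, 0, 0], "xyz": [0, 0, 0], "grip": 1},
  {"dr": [0, 0, 0], "xyz": [0, 0, 0], "grip": 1},
  {"dr": [0, 0, 0], "xyz": [0, 0, 0], "grip": 1},
  {"dr": [0, 0, 0], "xyz": [0, 0, 0], "grip": 1},
  {"dr": [0, 0, 0], "xyz": [0, 0, 0], "grip": 1},
  {"dr": [0, 0, 0], "xyz": [0, 0, 0], "grip": 1},
  {"dr": [0, 0, 0], "xyz": [0, 0, 0.008], "grip": 1},
  {"dr": [0, 0, 0], "xyz": [0, 0, 0.008], "grip": 1},
  {"dr": [0, 0, 0], "xyz": [0, 0, 0.008], "grip": 1},
  {"dr": [0, 0, 0], "xyz": [0, 0, 0.005], "grip": 1},
])

```text
time_s: 4.13
tcp_pos: [0.4242, -0.2854, 0.0235]
ee_rot: [-2.626, -1.721, 0.001]
ft_force: [0.1, -0.2, -0.2]
width: 1.005
grip_force: 0.0
```

Run:
```python
from h import *
from cell import get_image,observe
o=observe(); print(np.round(now(),1),o["ft_force"],o["width"],o["joints"].round(4))
d=get_image("side"); W=world(d); ok=d["depth"]>.3; im=d["image"]
# tool axes: along y (finger line) and x
t=np.radians(66.5); D=W[...,:2]-np.array(o["tcp_pos"])[:2]
a=D@[np.cos(t),np.sin(t)]; b=D@[np.sin(t),-np.cos(t)]
for n,m in (("L",ok&(b<-.02)&(b>-.08)&(abs(a)<.03)),("R",ok&(b>.02)&(b<.08)&(abs(a)<.03))):
    for z in np.arange(.008,.15,.008):
        k=m&(W[...,2]>=z)&(W[...,2]<z+.008)
        if k.sum()>2: print(n,f"{z:.3f}",k.sum(),"along y",np.percentile(b[k],[5,95]).round(3),im[k].mean(0).round())
cv2.imwrite("pics/s4.png",cv2.resize(im[110:210,310:430,::-1],None,fx=5,fy=5,interpolation=cv2.INTER_NEAREST))
```

```text
[ 424.2 -285.4   23.5   66.5] [ 0.13601535 -0.17311258 -0.17056774] 1.004658626143722 [-0.6927  0.0842  1.9125  0.      1.1471 -0.282 ]
L 0.048 8 along y [-0.055 -0.048] [78. 78. 76.]
L 0.056 18 along y [-0.058 -0.047] [63. 65. 66.]
L 0.064 17 along y [-0.058 -0.046] [56. 58. 59.]
L 0.072 22 along y [-0.058 -0.045] [56. 58. 59.]
L 0.080 12 along y [-0.059 -0.045] [58. 59. 59.]
L 0.088 22 along y [-0.073 -0.042] [49. 46. 43.]
L 0.096 47 along y [-0.076 -0.04 ] [40. 39. 40.]
L 0.104 47 along y [-0.075 -0.031] [37. 37. 37.]
L 0.112 59 along y [-0.073 -0.025] [39. 38. 39.]
L 0.120 45 along y [-0.074 -0.024] [31. 32. 34.]
L 0.128 51 along y [-0.072 -0.022] [32. 34. 36.]
L 0.136 53 along y [-0.072 -0.021] [38. 40. 42.]
L 0.144 63 along y [-0.069 -0.025] [47. 49. 51.]
R 0.048 17 along y [0.039 0.049] [58. 54. 49.]
R 0.056 16 along y [0.04 0.05] [56. 55. 54.]
R 0.064 17 along y [0.04  0.054] [55. 55. 55.]
R 0.072 19 along y [0.04  0.047] [46. 47. 47.]
R 0.080 17 along y [0.04  0.048] [46. 47. 48.]
R 0.088 18 along y [0.041 0.064] [49. 51. 52.]
R 0.096 35 along y [0.034 0.071] [39. 41. 43.]
R 0.104 30 along y [0.027 0.069] [30. 32. 34.]
R 0.112 29 along y [0.023 0.069] [34. 35. 37.]
R 0.120 22 along y [0.023 0.069] [50. 52. 52.]
R 0.128 20 along y [0.025 0.066] [49. 51. 52.]
R 0.136 31 along y [0.025 0.066] [50. 52. 54.]
R 0.144 40 along y [0.025 0.064] [54. 55. 58.]
```

View pics/s4.png

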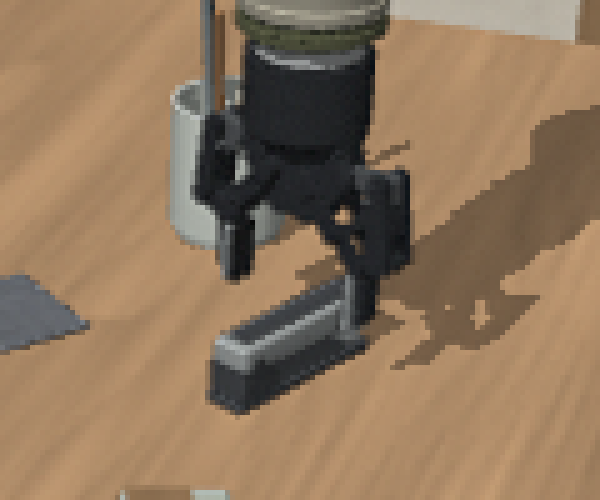

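Open tips are at z ≈ 0.049 with the reported TCP at 0.0235. That agrees with the shut measurement, so the shut tips really stand about 11 mm above the reported TCP height, 36 mm off the stated value. The fingers (crop (235,275) and (365,315)) straddle the stapler, so I use the corrected offset and go 15 mm lower.

>>> play_rows([
  {"dr": [0, 0, 0], "xyz": [0, 0, 0.005], "grip": 1},
  {"dr": [0, 0, 0], "xyz": [0, 0, 0.005], "grip": 1},
  {"dr": [0, 0, 0], "xyz": [0, 0, 0.005], "grip": 1},
  {"dr": [0, 0, 0], "xyz": [0, 0, 0], "grip": 0.6},
  {"dr": [0, 0, 0], "xyz": [0, 0, 0], "grip": 0.45},
  {"dr": [0, 0, 0], "xyz": [0, 0, 0], "grip": 0.35},
  {"dr": [0, 0, 0], "xyz": [0, 0, 0], "grip": 0.3},
  {"dr": [0, 0, 0], "xyz": [0, 0, 0], "grip": 0.2},
  {"dr": [0, 0, 0], "xyz": [0, 0, 0], "grip": 0.1},
  {"dr": [0, 0, 0], "xyz": [0, 0, 0], "grip": 0},
  {"dr": [0, 0, 0], "xyz": [0, 0, 0], "grip": 0},
  {"dr": [0, 0, 0], "xyz": [0, 0, 0], "grip": 0},
])

```text
time_s: 5.18
tcp_pos: [0.4254, -0.2865, 0.011]
ee_rot: [2.627, 1.721, 0.0]
ft_force: [-0.4, 0.8, 5.3]
width: 0.319
grip_force: 40.4
```

>>> play_rows([
  {"dr": [0, 0, 0], "xyz": [0, 0, -0.005], "grip": 0},
  {"dr": [0, 0, 0], "xyz": [0, 0, -0.01], "grip": 0},
  {"dr": [0, 0, 0], "xyz": [0, 0, -0.015], "grip": 0},
  {"dr": [0, 0, 0], "xyz": [0, 0, -0.02], "grip": 0},
  {"dr": [0, 0, 0], "xyz": [0, 0, -0.02], "grip": 0},
  {"dr": [0, 0, -5.4], "xyz": [0, 0, 0], "grip": 0},
  {"dr": [0, 0, -5.4], "xyz": [0, 0, 0], "grip": 0},
  {"dr": [0, 0, -5.4], "xyz": [0, 0, 0], "grip": 0},
  {"dr": [0, 0, -5.4], "xyz": [0, 0, 0], "grip": 0},
  {"dr": [0, 0, -5.4], "xyz": [0, 0, 0], "grip": 0},
  {"dr": [0, 0, -5.4], "xyz": [0, 0, 0], "grip": 0},
  {"dr": [0, 0, -5.4], "xyz": [0, 0, 0], "grip": 0},
  {"dr": [0, 0, -5.4], "xyz": [0, 0, 0], "grip": 0},
  {"dr": [0, 0, 0], "xyz": [0, 0, 0], "grip": 0},
])

```text
time_s: 6.35
tcp_pos: [0.4249, -0.286, 0.0808]
ee_rot: [-1.804, -2.572, -0.0]
ft_force: [-0.1, 0.4, -2.2]
width: 0.318
grip_force: 39.7
```

Run:
```python
from h import *
from cell import get_image
p=now(); print(np.round(p,1),leg(p,(455.4,99.6,p[2],109.7)))
d=get_image("side"); W=world(d); ok=d["depth"]>.3
m=ok&(np.hypot(W[...,0]-p[0]/1e3,W[...,1]-p[1]/1e3)<.075)&(W[...,2]>.03)
k=biggest(m&(W[...,2]<.12)); print("lowest",np.percentile(W[k][:,2],[1,5,95]))
cv2.imwrite("pics/s5.png",cv2.resize(d["image"][100:200,310:430,::-1],None,fx=5,fy=5,interpolation=cv2.INTER_NEAREST))
W,ok,im=wrist("w5")
```

```text
[ 424.9 -286.    80.8  109.9] turn 0.2  shift x 352.8 y 158.7 z -0.0
lowest [0.06923629 0.07303243 0.11475658]
```

View pics/s5.png

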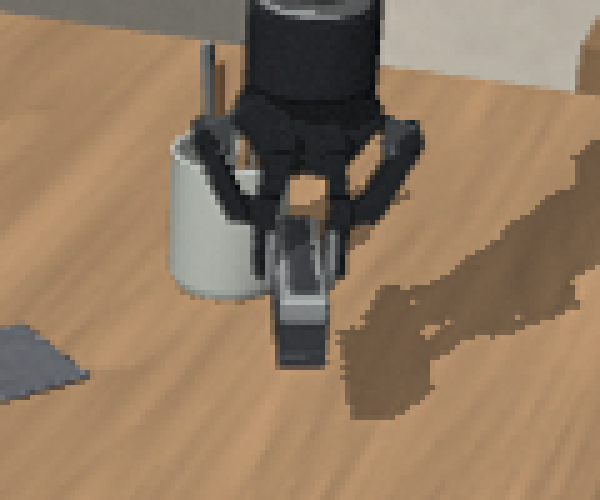

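The side view shows the stapler held level, its underside about 70 mm up (crop (300,340)). Next I carry it to the long mat.

>>> play_rows([
  {"dr": [0, 0, 0.2], "xyz": [0.0126, 0.0057, 0], "grip": 0},
  {"dr": [0, 0, 0], "xyz": [0.0252, 0.0113, 0], "grip": 0},
  {"dr": [0, 0, 0], "xyz": [0.0252, 0.0113, 0], "grip": 0},
  {"dr": [0, 0, 0], "xyz": [0.0252, 0.0113, 0], "grip": 0},
  {"dr": [0, 0, 0], "xyz": [0.0252, 0.0113, 0], "grip": 0},
  {"dr": [0, 0, 0], "xyz": [0.0252, 0.0113, 0], "grip": 0},
  {"dr": [0, 0, 0], "xyz": [0.0252, 0.0113, 0], "grip": 0},
  {"dr": [0, 0, 0], "xyz": [0.0252, 0.0113, 0], "grip": 0},
  {"dr": [0, 0, 0], "xyz": [0.0252, 0.0113, 0], "grip": 0},
  {"dr": [0, 0, 0], "xyz": [0.0252, 0.0113, 0], "grip": 0},
  {"dr": [0, 0, 0], "xyz": [0.0252, 0.0113, 0], "grip": 0},
  {"dr": [0, 0, 0], "xyz": [0.0252, 0.0113, 0], "grip": 0},
  {"dr": [0, 0, 0], "xyz": [0.0252, 0.0113, 0], "grip": 0},
  {"dr": [0, 0, 0], "xyz": [0.0252, 0.0113, 0], "grip": 0},
  {"dr": [0, 0, 0], "xyz": [0.0126, 0.0057, 0], "grip": 0},
  {"dr": [0, 0, 0], "xyz": [0, 0, 0], "grip": 0},
  {"dr": [0, 0, 0], "xyz": [0, 0, 0], "grip": 0},
])

```text
time_s: 7.87
tcp_pos: [0.4565, 0.0997, 0.0805]
ee_rot: [-1.814, -2.565, 0.001]
ft_force: [0.4, 0.0, -1.4]
width: 0.316
grip_force: 39.8
```

Run:
```python
from h import *
p=now(); print(np.round(p,1),leg(p,(455.4,99.6,15,109.7)))
W,ok,im=wrist("w6")
t=np.radians(p[3]); c=np.array(p[:2])/1e3; D=W[...,:2]-c
a=D@[np.cos(t),np.sin(t)]; b=D@[np.sin(t),-np.cos(t)]
m=biggest(ok&(abs(b)<.02)&(abs(a)<.09)&(W[...,2]>.09)&(W[...,2]<.14))
print("stapler in tool x,y: x",a[m].min().round(4),a[m].max().round(4),"y",np.percentile(b[m],[1,99]).round(4),"z",np.percentile(W[m][:,2],[5,50,95]).round(4))
s=cv2.cvtColor(im,cv2.COLOR_RGB2HSV)
g=ok&(s[...,1]<75)&(W[...,2]<.015)&(np.hypot(W[...,0]-.4554,W[...,1]-.0996)<.08); print("mat seen",rect(W[biggest(g)][:,:2]))
```

```text
[456.5  99.7  80.5 109.5] turn -0.2  shift x 0.3 y -1.0 z 65.5
stapler in tool x,y: x -0.0338 0.0618 y [-0.0185  0.0185] z [0.1096 0.1143 0.1314]
mat seen c=(447.5,124.8) 100.4x54.9 yaw=-70.5
```

View pics/w6.png

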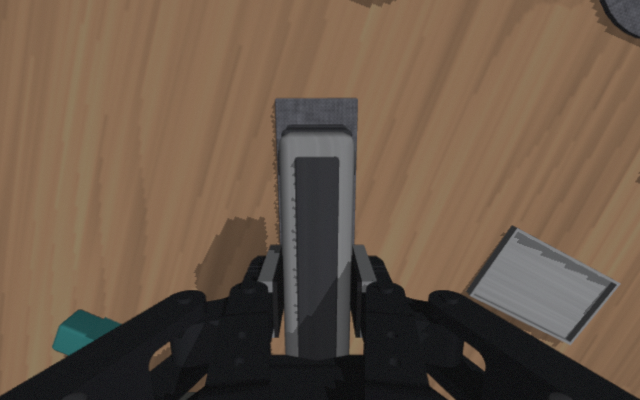

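The wrist view shows the stapler over the long mat and in line with it; the mat's far end shows at (316,105). The tray (545,285) and the teal decoy (85,332) are clear. I lower in steps and watch the force.

>>> play_rows([
  {"dr": [0, 0, 0], "xyz": [0, -0.001, 0.01], "grip": 0},
  {"dr": [0, 0, 0], "xyz": [0, 0, 0.012], "grip": 0},
  {"dr": [0, 0, 0], "xyz": [0, 0, 0.012], "grip": 0},
  {"dr": [0, 0, 0], "xyz": [0, 0, 0.012], "grip": 0},
  {"dr": [0, 0, 0], "xyz": [0, 0, 0.01], "grip": 0},
  {"dr": [0, 0, 0], "xyz": [0, 0, 0.004], "grip": 0},
  {"dr": [0, 0, 0], "xyz": [0, 0, 0.003], "grip": 0},
  {"dr": [0, 0, 0], "xyz": [0, 0, 0], "grip": 0},
])

```text
time_s: 8.58
tcp_pos: [0.4553, 0.0984, 0.0169]
ee_rot: [-1.814, -2.564, 0.001]
ft_force: [-0.1, 0.0, -2.2]
width: 0.315
grip_force: 39.8
```

>>> play_rows([
  {"dr": [0, 0, 0], "xyz": [0, 0, 0.001], "grip": 0},
  {"dr": [0, 0, 0], "xyz": [0, 0, 0.001], "grip": 0},
  {"dr": [0, 0, 0], "xyz": [0, 0, 0], "grip": 0},
])

```text
time_s: 8.83
tcp_pos: [0.4562, 0.0989, 0.0159]
ee_rot: [1.813, 2.565, 0.001]
ft_force: [-0.1, -0.5, -2.7]
width: 0.32
grip_force: 39.8
```

>>> play_rows([
  {"dr": [0, 0, 0], "xyz": [0, 0, 0.001], "grip": 0},
  {"dr": [0, 0, 0], "xyz": [0, 0, 0.001], "grip": 0},
  {"dr": [0, 0, 0], "xyz": [0, 0, 0], "grip": 0},
])

```text
time_s: 9.08
tcp_pos: [0.4563, 0.099, 0.015]
ee_rot: [1.813, 2.565, 0.001]
ft_force: [-5.1, -1.1, 12.1]
width: 0.318
grip_force: 41.6
```

Contact at 15 mm, which is where the mat surface should be. I release gently, rise and head for the paperweight.

>>> play_rows([
  {"dr": [0, 0, 0], "xyz": [0, 0, -0.0005], "grip": 0.34},
  {"dr": [0, 0, 0], "xyz": [0, 0, 0], "grip": 0.4},
  {"dr": [0, 0, 0], "xyz": [0, 0, 0], "grip": 0.55},
  {"dr": [0, 0, 0], "xyz": [0, 0, 0], "grip": 0.6},
  {"dr": [0, 0, 0], "xyz": [0, 0, -0.01], "grip": 0.6},
  {"dr": [0, 0, 0], "xyz": [0, 0, -0.02], "grip": 0.6},
  {"dr": [0, 0, 0], "xyz": [0, 0, -0.025], "grip": 1},
  {"dr": [0, 0, 0], "xyz": [0, 0, -0.025], "grip": 1},
  {"dr": [0, 0, 0], "xyz": [0.023, 0.0074, 0], "grip": 1},
  {"dr": [0, 0, 0], "xyz": [0.023, 0.0074, 0], "grip": 1},
  {"dr": [0, 0, 0], "xyz": [0.023, 0.0074, 0], "grip": 1},
  {"dr": [0, 0, 0], "xyz": [0.023, 0.0074, 0], "grip": 1},
  {"dr": [0, 0, 0], "xyz": [0.023, 0.0074, 0], "grip": 1},
  {"dr": [0, 0, 0], "xyz": [0.023, 0.0074, 0], "grip": 1},
  {"dr": [0, 0, 0], "xyz": [0.023, 0.0074, 0], "grip": 1},
  {"dr": [0, 0, 0], "xyz": [0.023, 0.0074, 0], "grip": 1},
  {"dr": [0, 0, 0], "xyz": [0, 0, 0], "grip": 1},
])

```text
time_s: 10.5
tcp_pos: [0.45, 0.2958, 0.0951]
ee_rot: [-1.81, -2.567, -0.004]
ft_force: [0.3, 0.0, 1.1]
width: 0.996
grip_force: 0.0
```

```bash
cat >> h.py <<'E'
def look(xy,z,rad,mat=False):
    """the thing near xy (mm) with top height z seen by the wrist camera: rect"""
    W,ok,im=wrist()
    n=ok&(np.hypot(W[...,0]-xy[0]/1e3,W[...,1]-xy[1]/1e3)<rad)
    if mat: n&=(cv2.cvtColor(im,cv2.COLOR_RGB2HSV)[...,1]<75)&(W[...,2]<.015)
    else: n&=(W[...,2]>z-.010)&(W[...,2]<z+.006)
    n=biggest(n); return rect(W[n][:,:2]),n.sum()
E
python3 - <<'E'
from h import *
p=now(); print(np.round(p,1),leg(p,(449,295.5,9,110)))
print(look((449,296),.040,.05)); 
from cell import get_image
d=get_image("top"); W=world(d); ok=d["depth"]>.3
m=biggest(ok&(W[...,2]>.04)&(W[...,2]<.06)&(np.hypot(W[...,0]-.4554,W[...,1]-.0996)<.09)); print("stapler",rect(W[m][:,:2]),m.sum(),np.median(W[m][:,2]))
E
```

```text
[450.  295.8  95.1 109.6] turn -0.4  shift x 0.1 y -1.0 z 86.1
('c=(447.5,300.8) 58.6x58.1 yaw=34.2', np.int64(5828))
stapler c=(456.6,97.5) 115.3x28.6 yaw=-70.9 522 0.047948355511861274
```

The stapler is 2.4 mm from the mat centre and within 0.6° of its sides. Now the paperweight.

>>> play_rows([
  {"dr": [0, 0, 0], "xyz": [0.0015, -0.0005, 0.016], "grip": 1},
  {"dr": [0, 0, 0], "xyz": [0, 0, 0.018], "grip": 1},
  {"dr": [0, 0, 0], "xyz": [0, 0, 0.018], "grip": 1},
  {"dr": [0, 0, 0], "xyz": [0, 0, 0.018], "grip": 1},
  {"dr": [0, 0, 0], "xyz": [0, 0, 0.015], "grip": 1},
  {"dr": [0, 0, 0], "xyz": [0, 0, 0.01], "grip": 1},
  {"dr": [0, 0, 0], "xyz": [0, 0, 0.008], "grip": 1},
  {"dr": [0, 0, 0], "xyz": [0, 0, 0], "grip": 0.85},
  {"dr": [0, 0, 0], "xyz": [0, 0, 0], "grip": 0.78},
  {"dr": [0, 0, 0], "xyz": [0, 0, 0], "grip": 0.74},
  {"dr": [0, 0, 0], "xyz": [0, 0, 0], "grip": 0.7},
  {"dr": [0, 0, 0], "xyz": [0, 0, 0], "grip": 0.65},
  {"dr": [0, 0, 0], "xyz": [0, 0, 0], "grip": 0.5},
  {"dr": [0, 0, 0], "xyz": [0, 0, 0], "grip": 0.3},
  {"dr": [0, 0, 0], "xyz": [0, 0, 0], "grip": 0.3},
])

```text
time_s: 11.85
tcp_pos: [0.4501, 0.2936, -0.0073]
ee_rot: [1.813, 2.564, 0.002]
ft_force: [-2.4, -2.7, 5.4]
width: 0.712
grip_force: 42.9
```

>>> play_rows([
  {"dr": [0, 0, 0], "xyz": [0, 0, -0.004], "grip": 0.3},
  {"dr": [0, 0, 0], "xyz": [0, 0, -0.008], "grip": 0.3},
  {"dr": [0, 0, 0], "xyz": [0, 0, -0.012], "grip": 0.3},
  {"dr": [0, 0, 0], "xyz": [0, 0, -0.016], "grip": 0.3},
  {"dr": [0, 0, 0], "xyz": [-0.002, 0.009, -0.01], "grip": 0.3},
  {"dr": [0, 0, 0], "xyz": [-0.0042, 0.0195, 0], "grip": 0.3},
  {"dr": [0, 0, 0], "xyz": [-0.0042, 0.0195, 0], "grip": 0.3},
  {"dr": [0, 0, 0], "xyz": [-0.0042, 0.0195, 0], "grip": 0.3},
  {"dr": [0, 0, 0], "xyz": [-0.0042, 0.0195, 0], "grip": 0.3},
  {"dr": [0, 0, 0], "xyz": [-0.0042, 0.0195, 0], "grip": 0.3},
  {"dr": [0, 0, 0], "xyz": [-0.0042, 0.0195, 0], "grip": 0.3},
  {"dr": [0, 0, 0], "xyz": [-0.0042, 0.0195, 0], "grip": 0.3},
  {"dr": [0, 0, 0], "xyz": [-0.002, 0.009, 0], "grip": 0.3},
  {"dr": [0, 0, 0], "xyz": [0, 0, 0], "grip": 0.3},
  {"dr": [0, 0, 0], "xyz": [0, 0, 0], "grip": 0.3},
])

```text
time_s: 13.1
tcp_pos: [0.6063, 0.3134, 0.0418]
ee_rot: [1.814, 2.565, 0.001]
ft_force: [-0.6, 0.5, -2.8]
width: 0.712
grip_force: 44.5
```

Run:
```python
from h import *
p=now(); print(np.round(p,1),leg(p,(606,317,-3,p[3])))
print(look((p[0],p[1]+3),.085,.05),look((606,320),0,.07,True))
from cell import get_image
d=get_image("side"); W=world(d); ok=d["depth"]>.3; im=d["image"].astype(int)
m=ok&(im[...,1]>im[...,0]+12)&(im[...,1]>im[...,2]+8)&(W[...,1]>.2)&(W[...,0]>.5)&(W[...,0]<.7); m=biggest(m)
print("pw side",m.sum(),rect(W[m][:,:2]),np.percentile(W[m][:,2],[2,98]))
```

```text
[606.3 313.4  41.8 109.5] turn -0.0  shift x 3.5 y 0.9 z 44.8
('c=(603.5,319.4) 67.8x63.5 yaw=-22.4', np.int64(15058)) ('c=(602.0,336.2) 92.0x58.1 yaw=15.7', np.int64(6731))
pw side 722 c=(599.6,325.9) 57.2x53.9 yaw=50.1 [0.05143659 0.09099225]
```

>>> play_rows([
  {"dr": [0, 0, 0], "xyz": [0.001, 0, 0.01], "grip": 0.3},
  {"dr": [0, 0, 0], "xyz": [0, 0, 0.012], "grip": 0.3},
  {"dr": [0, 0, 0], "xyz": [0, 0, 0.01], "grip": 0.3},
  {"dr": [0, 0, 0], "xyz": [0, 0, 0.006], "grip": 0.3},
  {"dr": [0, 0, 0], "xyz": [0, 0, 0.003], "grip": 0.3},
  {"dr": [0, 0, 0], "xyz": [0, 0, 0.0015], "grip": 0.3},
  {"dr": [0, 0, 0], "xyz": [0, 0, 0.001], "grip": 0.3},
  {"dr": [0, 0, 0], "xyz": [0, 0, 0], "grip": 0.3},
])

```text
time_s: 13.92
tcp_pos: [0.6059, 0.3144, -0.0024]
ee_rot: [1.814, 2.565, 0.001]
ft_force: [-0.3, 1.1, -3.3]
width: 0.706
grip_force: 44.5
```

>>> play_rows([
  {"dr": [0, 0, 0], "xyz": [0, 0, 0.001], "grip": 0.3},
  {"dr": [0, 0, 0], "xyz": [0, 0, 0.001], "grip": 0.3},
  {"dr": [0, 0, 0], "xyz": [0, 0, 0], "grip": 0.3},
])

```text
time_s: 14.17
tcp_pos: [0.6064, 0.3145, -0.0032]
ee_rot: [1.813, 2.564, 0.002]
ft_force: [-2.7, -0.3, 3.3]
width: 0.706
grip_force: 45.0
```

>>> play_rows([
  {"dr": [0, 0, 0], "xyz": [0, 0, 0], "grip": 0.74},
  {"dr": [0, 0, 0], "xyz": [0, 0, 0], "grip": 0.8},
  {"dr": [0, 0, 0], "xyz": [0, 0, 0], "grip": 1},
  {"dr": [0, 0, 0], "xyz": [0, 0, 0], "grip": 1},
  {"dr": [0, 0, 0], "xyz": [0, 0, -0.01], "grip": 1},
  {"dr": [0, 0, 0], "xyz": [0, 0, -0.025], "grip": 1},
  {"dr": [0, 0, 0], "xyz": [0, 0, -0.03], "grip": 1},
  {"dr": [0, 0, 0], "xyz": [0, 0, -0.03], "grip": 1},
  {"dr": [0, 0, 7.1], "xyz": [0, 0, 0], "grip": 1},
  {"dr": [0, 0, 7.1], "xyz": [0, 0, 0], "grip": 1},
  {"dr": [0, 0, 7.1], "xyz": [0, 0, 0], "grip": 1},
  {"dr": [0, 0, 7.1], "xyz": [0, 0, 0], "grip": 1},
  {"dr": [0, 0, 7.1], "xyz": [0, 0, 0], "grip": 1},
  {"dr": [0, 0, 7.1], "xyz": [0, 0, 0], "grip": 1},
  {"dr": [0, 0, 7.1], "xyz": [0, 0, 0], "grip": 1},
  {"dr": [0, 0, 7.1], "xyz": [0, 0, 0], "grip": 1},
  {"dr": [0, 0, 7.1], "xyz": [0, 0, 0], "grip": 1},
  {"dr": [0, 0, 7.1], "xyz": [0, 0, 0], "grip": 1},
  {"dr": [0, 0, 7.1], "xyz": [0, 0, 0], "grip": 1},
  {"dr": [0, 0, 7.1], "xyz": [0, 0, 0], "grip": 1},
])

```text
time_s: 15.83
tcp_pos: [0.6059, 0.3144, 0.0914]
ee_rot: [-3.073, -0.651, -0.001]
ft_force: [0.2, -0.3, 0.2]
width: 1.0
grip_force: 0.0
```

Run:
```python
from h import *
p=now(); print(np.round(p,1),leg(p,(430.3,-91.4,p[2],23)))
```

```text
[605.9 314.4  91.4  23.9] turn 0.9  shift x -320.2 y 304.9 z -0.0
```

>>> play_rows([
  {"dr": [0, 0, 0.9], "xyz": [-0.0115, 0.0109, 0], "grip": 1},
  {"dr": [0, 0, 0], "xyz": [-0.0229, 0.0218, 0], "grip": 1},
  {"dr": [0, 0, 0], "xyz": [-0.0229, 0.0218, 0], "grip": 1},
  {"dr": [0, 0, 0], "xyz": [-0.0229, 0.0218, 0], "grip": 1},
  {"dr": [0, 0, 0], "xyz": [-0.0229, 0.0218, 0], "grip": 1},
  {"dr": [0, 0, 0], "xyz": [-0.0229, 0.0218, 0], "grip": 1},
  {"dr": [0, 0, 0], "xyz": [-0.0229, 0.0218, 0], "grip": 1},
  {"dr": [0, 0, 0], "xyz": [-0.0229, 0.0218, 0], "grip": 1},
  {"dr": [0, 0, 0], "xyz": [-0.0229, 0.0218, 0], "grip": 1},
  {"dr": [0, 0, 0], "xyz": [-0.0229, 0.0218, 0], "grip": 1},
  {"dr": [0, 0, 0], "xyz": [-0.0229, 0.0218, 0], "grip": 1},
  {"dr": [0, 0, 0], "xyz": [-0.0229, 0.0218, 0], "grip": 1},
  {"dr": [0, 0, 0], "xyz": [-0.0229, 0.0218, 0], "grip": 1},
  {"dr": [0, 0, 0], "xyz": [-0.0229, 0.0218, 0], "grip": 1},
  {"dr": [0, 0, 0], "xyz": [-0.0115, 0.0109, 0], "grip": 1},
  {"dr": [0, 0, 0], "xyz": [0, 0, 0], "grip": 1},
  {"dr": [0, 0, 0], "xyz": [0, 0, 0], "grip": 1},
])

```text
time_s: 17.25
tcp_pos: [0.4328, -0.0938, 0.0913]
ee_rot: [3.077, 0.633, 0.002]
ft_force: [1.2, -0.1, -0.1]
width: 0.996
grip_force: 0.0
```

Run:
```python
from h import *
from cell import get_image
p=now(); print(np.round(p,1),leg(p,(430.3,-91.4,-1,23)))
print(look((430.3,-90),.024,.05))
d=get_image("top"); W=world(d); ok=d["depth"]>.3
m=biggest(ok&(W[...,2]>.02)&(W[...,2]<.06)&(np.hypot(W[...,0]-.606,W[...,1]-.317)<.07)); print("pw",rect(W[m][:,:2]),W[m].mean(0),m.sum())
```

```text
[432.8 -93.8  91.3  23.2] turn 0.2  shift x -1.4 y -3.2 z 92.3
('c=(429.6,-87.4) 59.4x24.4 yaw=23.2', np.int64(3042))
pw c=(603.1,315.7) 62.1x59.1 yaw=78.6 [0.60199116 0.31315158 0.04061172] 505
```

The paperweight is about 3 mm from its centre. The eraser agrees in both cameras, so I go down with the tips stopping about 9 mm above the desk, which keeps them over the tray rim later.

>>> play_rows([
  {"dr": [0, 0, 0], "xyz": [-0.001, -0.004, 0.016], "grip": 1},
  {"dr": [0, 0, 0], "xyz": [0, 0, 0.018], "grip": 1},
  {"dr": [0, 0, 0], "xyz": [0, 0, 0.018], "grip": 1},
  {"dr": [0, 0, 0], "xyz": [0, 0, 0.018], "grip": 1},
  {"dr": [0, 0, 0], "xyz": [0, 0, 0.014], "grip": 1},
  {"dr": [0, 0, 0], "xyz": [0, 0, 0.009], "grip": 0.8},
  {"dr": [0, 0, 0], "xyz": [0, 0, 0], "grip": 0.6},
  {"dr": [0, 0, 0], "xyz": [0, 0, 0], "grip": 0.45},
  {"dr": [0, 0, 0], "xyz": [0, 0, 0], "grip": 0.36},
  {"dr": [0, 0, 0], "xyz": [0, 0, 0], "grip": 0.3},
  {"dr": [0, 0, 0], "xyz": [0, 0, 0], "grip": 0.25},
  {"dr": [0, 0, 0], "xyz": [0, 0, 0], "grip": 0.2},
  {"dr": [0, 0, 0], "xyz": [0, 0, 0], "grip": 0},
  {"dr": [0, 0, 0], "xyz": [0, 0, 0], "grip": 0},
], newtons=25)

```text
time_s: 18.52
tcp_pos: [0.4313, -0.0902, -0.0012]
ee_rot: [3.076, 0.636, 0.004]
ft_force: [-0.2, 1.1, 7.4]
width: 0.275
grip_force: 25.6
```

>>> play_rows([
  {"dr": [0, 0, 0], "xyz": [0, 0, -0.006], "grip": 0},
  {"dr": [0, 0, 0], "xyz": [0, 0, -0.014], "grip": 0},
  {"dr": [0, 0, 0], "xyz": [0, 0, -0.02], "grip": 0},
  {"dr": [0, 0, 0], "xyz": [0, 0, -0.02], "grip": 0},
  {"dr": [0, 0, 6.2], "xyz": [0, 0, 0], "grip": 0},
  {"dr": [0, 0, 6.2], "xyz": [0, 0, 0], "grip": 0},
  {"dr": [0, 0, 6.2], "xyz": [0, 0, 0], "grip": 0},
  {"dr": [0, 0, 6.2], "xyz": [0, 0, 0], "grip": 0},
  {"dr": [0, 0, 6.2], "xyz": [0, 0, 0], "grip": 0},
  {"dr": [0, 0, 0], "xyz": [0.0178, -0.0213, 0], "grip": 0},
  {"dr": [0, 0, 0], "xyz": [0.0178, -0.0213, 0], "grip": 0},
  {"dr": [0, 0, 0], "xyz": [0.0178, -0.0213, 0], "grip": 0},
  {"dr": [0, 0, 0], "xyz": [0.0178, -0.0213, 0], "grip": 0},
  {"dr": [0, 0, 0], "xyz": [0.0178, -0.0213, 0], "grip": 0},
  {"dr": [0, 0, 0], "xyz": [0.0178, -0.0213, 0], "grip": 0},
  {"dr": [0, 0, 0], "xyz": [0.0178, -0.0213, 0], "grip": 0},
  {"dr": [0, 0, 0], "xyz": [0.0178, -0.0213, 0], "grip": 0},
  {"dr": [0, 0, 0], "xyz": [0.0178, -0.0213, 0], "grip": 0},
  {"dr": [0, 0, 0], "xyz": [0.0178, -0.0213, 0], "grip": 0},
])

```text
time_s: 20.1
tcp_pos: [0.6355, 0.0985, 0.0577]
ee_rot: [3.135, -0.209, -0.0]
ft_force: [-0.1, -0.5, 0.0]
width: 0.274
grip_force: 24.8
```

Run:
```python
from h import *
p=now(); print(np.round(p,1),leg(p,(636.8,96.5,1,-7.9)))
W,ok,im=wrist("w7")
```

```text
[635.5  98.5  57.7  -7.6] turn 0.3  shift x 1.6 y 1.8 z 56.7
```

View pics/w7.png

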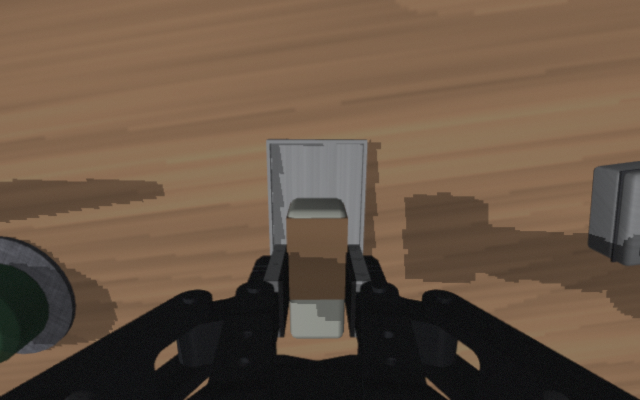

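The wrist view shows the eraser (316,260) centred across the tray, whose far rim is at y=140. The tin is at the right (615,210) and the paperweight on its mat at the left. I lower it.

>>> play_rows([
  {"dr": [0, 0, 0.3], "xyz": [0.001, 0.001, 0.01], "grip": 0},
  {"dr": [0, 0, 0], "xyz": [0, 0, 0.014], "grip": 0},
  {"dr": [0, 0, 0], "xyz": [0, 0, 0.014], "grip": 0},
  {"dr": [0, 0, 0], "xyz": [0, 0, 0.01], "grip": 0},
  {"dr": [0, 0, 0], "xyz": [0, 0, 0.005], "grip": 0},
  {"dr": [0, 0, 0], "xyz": [0, 0, 0.002], "grip": 0},
  {"dr": [0, 0, 0], "xyz": [0, 0, 0], "grip": 0},
])

```text
time_s: 20.73
tcp_pos: [0.6345, 0.0958, 0.0014]
ee_rot: [3.134, -0.218, -0.003]
ft_force: [-0.5, -0.7, -0.4]
width: 0.273
grip_force: 25.0
```

>>> play_rows([
  {"dr": [0, 0, 0], "xyz": [0, 0, 0.001], "grip": 0},
  {"dr": [0, 0, 0], "xyz": [0, 0, 0.001], "grip": 0},
  {"dr": [0, 0, 0], "xyz": [0, 0, 0], "grip": 0},
])

```text
time_s: 20.98
tcp_pos: [0.6359, 0.0963, 0.0008]
ee_rot: [-3.134, 0.218, -0.001]
ft_force: [1.0, -0.4, -0.8]
width: 0.269
grip_force: 25.0
```

>>> play_rows([
  {"dr": [0, 0, 0], "xyz": [0, 0, 0.001], "grip": 0},
  {"dr": [0, 0, 0], "xyz": [0, 0, 0], "grip": 0},
  {"dr": [0, 0, 0], "xyz": [0, 0, 0], "grip": 0},
])

```text
time_s: 21.23
tcp_pos: [0.636, 0.0963, 0.0007]
ee_rot: [3.134, -0.217, 0.001]
ft_force: [-3.1, -1.2, 7.1]
width: 0.27
grip_force: 25.9
```

Contact. I release and turn for the tin.

>>> play_rows([
  {"dr": [0, 0, 0], "xyz": [0, 0, 0], "grip": 0.3},
  {"dr": [0, 0, 0], "xyz": [0, 0, 0], "grip": 0.38},
  {"dr": [0, 0, 0], "xyz": [0, 0, 0], "grip": 0.5},
  {"dr": [0, 0, 0], "xyz": [0, 0, -0.015], "grip": 0.5},
  {"dr": [0, 0, 0], "xyz": [0, 0, -0.035], "grip": 0.6},
  {"dr": [0, 0, 0], "xyz": [0, 0, -0.04], "grip": 1},
  {"dr": [0, 0, -6.8], "xyz": [0, 0, 0], "grip": 1},
  {"dr": [0, 0, -6.8], "xyz": [0, 0, 0], "grip": 1},
  {"dr": [0, 0, -6.8], "xyz": [0, 0, 0], "grip": 1},
  {"dr": [0, 0, -6.8], "xyz": [0, 0, 0], "grip": 1},
  {"dr": [0, 0, -6.8], "xyz": [0, 0, 0], "grip": 1},
  {"dr": [0, 0, -6.8], "xyz": [0, 0, 0], "grip": 1},
  {"dr": [0, 0, -6.8], "xyz": [0, 0, 0], "grip": 1},
  {"dr": [0, 0, -6.8], "xyz": [0, 0, 0], "grip": 1},
  {"dr": [0, 0, -6.8], "xyz": [0, 0, 0], "grip": 1},
  {"dr": [0, 0, -6.8], "xyz": [0, 0, 0], "grip": 1},
  {"dr": [0, 0, -6.8], "xyz": [0, 0, 0], "grip": 1},
  {"dr": [0, 0, -6.8], "xyz": [0, 0, 0], "grip": 1},
  {"dr": [0, 0, -6.8], "xyz": [0, 0, 0], "grip": 1},
  {"dr": [0, 0, -6.8], "xyz": [0, 0, 0], "grip": 1},
])

```text
time_s: 22.9
tcp_pos: [0.6359, 0.0965, 0.0907]
ee_rot: [2.267, 2.174, 0.001]
ft_force: [0.6, -1.0, 0.4]
width: 0.999
grip_force: 0.0
```

>>> play_rows([
  {"dr": [0, 0, 0], "xyz": [-0.0203, -0.0009, 0], "grip": 1},
  {"dr": [0, 0, 0], "xyz": [-0.0203, -0.0009, 0], "grip": 1},
  {"dr": [0, 0, 0], "xyz": [-0.0203, -0.0009, 0], "grip": 1},
  {"dr": [0, 0, 0], "xyz": [-0.0203, -0.0009, 0], "grip": 1},
  {"dr": [0, 0, 0], "xyz": [-0.0203, -0.0009, 0], "grip": 1},
  {"dr": [0, 0, 0], "xyz": [-0.0203, -0.0009, 0], "grip": 1},
  {"dr": [0, 0, 0], "xyz": [-0.0203, -0.0009, 0], "grip": 1},
  {"dr": [0, 0, 0], "xyz": [-0.0203, -0.0009, 0], "grip": 1},
  {"dr": [0, 0, 0], "xyz": [-0.0203, -0.0009, 0], "grip": 1},
  {"dr": [0, 0, 0], "xyz": [-0.0203, -0.0009, 0], "grip": 1},
  {"dr": [0, 0, 0], "xyz": [0, 0, 0], "grip": 1},
  {"dr": [0, 0, 0], "xyz": [0, 0, 0], "grip": 1},
])

```text
time_s: 23.9
tcp_pos: [0.6172, -0.1069, 0.0906]
ee_rot: [2.275, 2.165, 0.001]
ft_force: [0.1, 0.4, -0.8]
width: 1.004
grip_force: 0.0
```

Run:
```python
from h import *
from cell import get_image
p=now(); print(np.round(p,1),leg(p,(617.6,-106.4,-8,87.3)))
print(look((617,-104),.032,.06))
d=get_image("top"); W=world(d); ok=d["depth"]>.3
for n,c,lo in(("eraser",(.637,.0965),.018),("tin",(.6176,-.1064),.025)):
    m=biggest(ok&(W[...,2]>lo)&(W[...,2]<.06)&(np.hypot(W[...,0]-c[0],W[...,1]-c[1])<.05)); print(n,rect(W[m][:,:2]),m.sum())
```

```text
[ 617.2 -106.9   90.6   87.2] turn -0.1  shift x 0.5 y 0.4 z 98.6
('c=(617.7,-102.6) 56.4x56.1 yaw=-0.3', np.int64(7103))
eraser c=(634.5,95.4) 59.0x25.9 yaw=-7.3 229
tin c=(611.1,-86.1) 41.0x15.3 yaw=1.2 76
```

The eraser is 2.5 mm from the tray centre. Now the tin.

>>> play_rows([
  {"dr": [0, 0, 0], "xyz": [0.002, 0, 0.016], "grip": 1},
  {"dr": [0, 0, 0], "xyz": [0, 0, 0.018], "grip": 1},
  {"dr": [0, 0, 0], "xyz": [0, 0, 0.018], "grip": 1},
  {"dr": [0, 0, 0], "xyz": [0, 0, 0.018], "grip": 1},
  {"dr": [0, 0, 0], "xyz": [0, 0, 0.015], "grip": 1},
  {"dr": [0, 0, 0], "xyz": [0, 0, 0.009], "grip": 1},
  {"dr": [0, 0, 0], "xyz": [0, 0, 0.0045], "grip": 0.9},
  {"dr": [0, 0, 0], "xyz": [0, 0, 0], "grip": 0.78},
  {"dr": [0, 0, 0], "xyz": [0, 0, 0], "grip": 0.72},
  {"dr": [0, 0, 0], "xyz": [0, 0, 0], "grip": 0.67},
  {"dr": [0, 0, 0], "xyz": [0, 0, 0], "grip": 0.6},
  {"dr": [0, 0, 0], "xyz": [0, 0, 0], "grip": 0.4},
  {"dr": [0, 0, 0], "xyz": [0, 0, 0], "grip": 0.3},
  {"dr": [0, 0, 0], "xyz": [0, 0, 0], "grip": 0.3},
], newtons=40)

```text
time_s: 25.17
tcp_pos: [0.6185, -0.1041, -0.0072]
ee_rot: [2.272, 2.166, 0.003]
ft_force: [1.1, 0.3, 6.6]
width: 0.654
grip_force: 42.8
```

>>> play_rows([
  {"dr": [0, 0, 0], "xyz": [0, 0, -0.006], "grip": 0.3},
  {"dr": [0, 0, 0], "xyz": [0, 0, -0.012], "grip": 0.3},
  {"dr": [0, 0, 0], "xyz": [0, 0, -0.016], "grip": 0.3},
  {"dr": [0, 0, 0], "xyz": [0, 0, -0.016], "grip": 0.3},
  {"dr": [0, 0, 6.96], "xyz": [0, 0, 0], "grip": 0.3},
  {"dr": [0, 0, 6.96], "xyz": [0, 0, 0], "grip": 0.3},
  {"dr": [0, 0, 6.96], "xyz": [0, 0, 0], "grip": 0.3},
  {"dr": [0, 0, 6.96], "xyz": [0, 0, 0], "grip": 0.3},
  {"dr": [0, 0, 6.96], "xyz": [0, 0, 0], "grip": 0.3},
  {"dr": [0, 0, 0], "xyz": [-0.0162, 0.0123, 0], "grip": 0.3},
  {"dr": [0, 0, 0], "xyz": [-0.0162, 0.0123, 0], "grip": 0.3},
  {"dr": [0, 0, 0], "xyz": [-0.0162, 0.0123, 0], "grip": 0.3},
  {"dr": [0, 0, 0], "xyz": [-0.0162, 0.0123, 0], "grip": 0.3},
  {"dr": [0, 0, 0], "xyz": [-0.0162, 0.0123, 0], "grip": 0.3},
  {"dr": [0, 0, 0], "xyz": [-0.0162, 0.0123, 0], "grip": 0.3},
  {"dr": [0, 0, 0], "xyz": [-0.0162, 0.0123, 0], "grip": 0.3},
  {"dr": [0, 0, 0], "xyz": [-0.0162, 0.0123, 0], "grip": 0.3},
  {"dr": [0, 0, 0], "xyz": [-0.0162, 0.0123, 0], "grip": 0.3},
  {"dr": [0, 0, 0], "xyz": [0, 0, 0], "grip": 0.3},
])

```text
time_s: 26.75
tcp_pos: [0.6157, -0.2912, 0.0423]
ee_rot: [2.818, 1.384, -0.0]
ft_force: [0.4, -0.0, -1.3]
width: 0.651
grip_force: 42.3
```

Run:
```python
from h import *
p=now(); print(np.round(p,1),leg(p,(617,-287.6,-3,52.4)))
W,ok,im=wrist("w8")
```

```text
[ 615.7 -291.2   42.3   52.3] turn -0.1  shift x 3.6 y -1.1 z 45.3
```

View pics/w8.png

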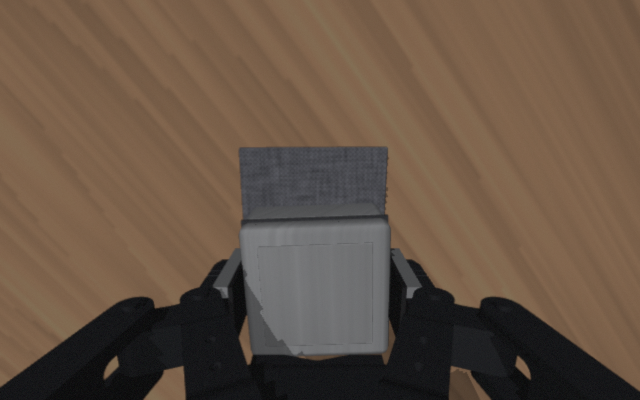

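The wrist view shows the tin (316,285) square with its mat (top edge y=148) and centred across it. I lower it.

>>> play_rows([
  {"dr": [0, 0, 0], "xyz": [0.003, -0.001, 0.01], "grip": 0.3},
  {"dr": [0, 0, 0], "xyz": [0, 0, 0.012], "grip": 0.3},
  {"dr": [0, 0, 0], "xyz": [0, 0, 0.01], "grip": 0.3},
  {"dr": [0, 0, 0], "xyz": [0, 0, 0.007], "grip": 0.3},
  {"dr": [0, 0, 0], "xyz": [0, 0, 0.003], "grip": 0.3},
  {"dr": [0, 0, 0], "xyz": [0, 0, 0.0015], "grip": 0.3},
  {"dr": [0, 0, 0], "xyz": [0, 0, 0.001], "grip": 0.3},
  {"dr": [0, 0, 0], "xyz": [0, 0, 0], "grip": 0.3},
])

```text
time_s: 27.47
tcp_pos: [0.6169, -0.283, -0.0031]
ee_rot: [-2.816, -1.389, 0.001]
ft_force: [-3.8, 2.1, 6.6]
width: 0.652
grip_force: 42.9
```

>>> play_rows([
  {"dr": [0, 0, 0], "xyz": [0, 0, 0.001], "grip": 0.3},
  {"dr": [0, 0, 0], "xyz": [0, 0, 0.0005], "grip": 0.3},
  {"dr": [0, 0, 0], "xyz": [0, 0, 0], "grip": 0.3},
])

```text
time_s: 27.72
tcp_pos: [0.617, -0.283, -0.0032]
ee_rot: [-2.816, -1.389, 0.001]
ft_force: [-10.7, 6.3, 17.6]
width: 0.646
grip_force: 44.0
```

>>> play_rows([
  {"dr": [0, 0, 0], "xyz": [0, 0, -0.0012], "grip": 0.3},
  {"dr": [0, 0, 0], "xyz": [0, 0, 0], "grip": 0.68},
  {"dr": [0, 0, 0], "xyz": [0, 0, 0], "grip": 0.75},
  {"dr": [0, 0, 0], "xyz": [0, 0, 0], "grip": 0.9},
  {"dr": [0, 0, 0], "xyz": [0, 0, 0], "grip": 1},
  {"dr": [0, 0, 0], "xyz": [0, 0, -0.01], "grip": 1},
  {"dr": [0, 0, 0], "xyz": [0, 0, -0.025], "grip": 1},
  {"dr": [0, 0, 0], "xyz": [0, 0, -0.03], "grip": 1},
  {"dr": [0, 0, 0], "xyz": [0, 0, -0.03], "grip": 1},
  {"dr": [0, 0, 0], "xyz": [-0.02, 0, -0.02], "grip": 1},
  {"dr": [0, 0, 0], "xyz": [-0.025, -0.02, 0], "grip": 1},
  {"dr": [0, 0, 0], "xyz": [-0.025, -0.025, 0], "grip": 1},
  {"dr": [0, 0, 0], "xyz": [-0.025, -0.025, 0], "grip": 1},
  {"dr": [0, 0, 0], "xyz": [-0.025, -0.025, 0], "grip": 1},
  {"dr": [0, 0, 0], "xyz": [-0.02, -0.025, 0], "grip": 1},
  {"dr": [0, 0, 0], "xyz": [-0.01, -0.02, 0], "grip": 1},
  {"dr": [0, 0, 0], "xyz": [0, 0, 0], "grip": 1},
  {"dr": [0, 0, 0], "xyz": [0, 0, 0], "grip": 1},
])

```text
time_s: 29.22
tcp_pos: [0.4142, -0.318, 0.112]
ee_rot: [2.818, 1.386, 0.001]
ft_force: [0.7, 0.6, 0.3]
width: 1.0
grip_force: 0.0
```

Run:
```python
from h import *
from cell import get_image
d=get_image("top"); W=world(d); ok=d["depth"]>.3; print(np.round(now(),1))
for n,c,lo,hi in(("tin",(.617,-.2876),.028,.045),("stapler",(.4554,.0996),.04,.06),("pw",(.606,.317),.022,.055),("eraser",(.637,.0965),.018,.035),("mug",(.527,-.468),.085,.105)):
    try:
        m=biggest(ok&(W[...,2]>lo)&(W[...,2]<hi)&(np.hypot(W[...,0]-c[0],W[...,1]-c[1])<.08)); print(n,rect(W[m][:,:2]),m.sum(),"z",np.median(W[m][:,2]).round(4))
    except ValueError: print(n,"hidden")
a=d["image"][90:290,120:530,::-1]; s=get_image("side")["image"][80:330,150:500,::-1]
cv2.imwrite("pics/end.png",np.vstack([cv2.resize(a,(600,293)),cv2.resize(s,(420,300))[:, :].copy() if 0 else cv2.copyMakeBorder(cv2.resize(s,(420,300)),0,0,0,180,0)]))
```

```text
[ 415.2 -318.1  112.2   52.4]
tin c=(616.8,-285.2) 57.0x55.8 yaw=-35.8 485 z 0.0366
stapler c=(456.6,97.4) 115.7x28.3 yaw=-70.3 518 z 0.048
pw c=(603.1,317.0) 63.1x58.5 yaw=-87.9 501 z 0.0418
eraser c=(634.5,95.0) 60.1x25.4 yaw=-7.6 227 z 0.0264
mug c=(555.9,-459.5) 64.1x15.5 yaw=-78.7 59 z 0.0949
```

View pics/end.png

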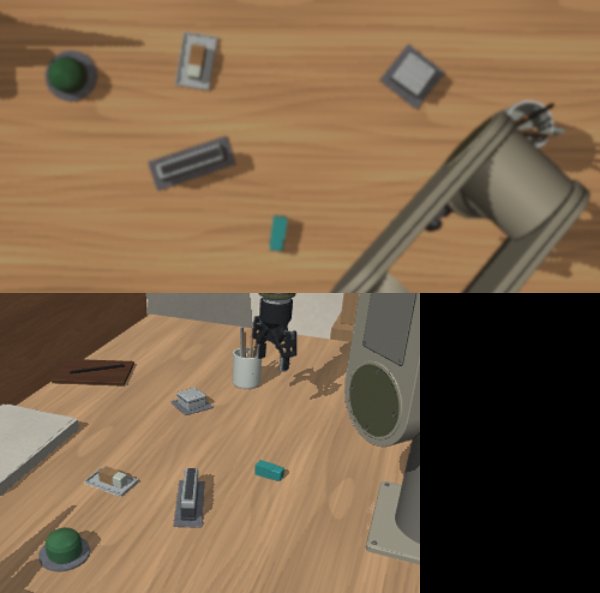

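The final picture shows all four things upright and centred on their places (paperweight (70,75), eraser (197,60), tin (412,75), stapler (192,160)). The mug is standing where it was, and the gripper is open and clear.

```bash
python3 -c "from cell import sign_off; print(sign_off())"
```

```text
the job is handed in; nothing more can be done
None
```

The stapler, paperweight, clip tin and eraser are each upright within about 4 mm of the centre of their places and lined up with the sides; the mug was left alone, and the job was handed in at about 29 s (no verdict came back).

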